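# Tip a plywood box onto its side on the assembly board

## Task

Slide the upright plywood box along the table until the whole foot of its leading side sits flush against the orange edge of the assembly board, pause there a moment, then push high on its drilled side so that it tips over that edge and lies on its side on the board, pilot holes up. Then push the lying box along the board until its end is flush against the blue fence and hold it there with a firm press of about 10 N for half a second. Never lean on the box with more than about 15 N, do not disturb the things around it, and finish with the hand clear of the box.

Things in the scene. Friction and masses are not known exactly. Their poses are not given: they have to be found in the camera images.
- box_mid (a point): centre of the plywood box: closed, bare plywood, 110 mm (its x) by 120 mm (y) by 130 mm tall (z, up at the start); too big to grasp. Its -x side is the drilled side (six dark pilot holes, green tag), away from the board at the start, and must end facing up. Its +x side is the leading side, facing the board at the start to within 0.15 rad. A dark round hole is drawn on its top (+z).
- box: the same box; origin at the centre of its underside. 0.4 to 0.85 kg, balanced at its centre. It is slippery on table and board (friction 0.3 to 0.4): it slides, pushed low or high, until its foot is stopped; then a push about 105 mm up tips it with a few N. The pushed spot climbs as it turns about the edge: a hand that follows the arc up keeps the force low, one that stays level can jam. Past about 40 degrees it drops onto the board, foot end near the edge.
- board: the assembly board, fixed to the table: a brown wooden slab 310 mm long (x) by 220 mm wide (y) by 15 mm thick. Its origin is at table level in the middle of its near edge, marked orange (the stop, a 220 mm long edge along y); x points along the board, away from the waiting box, towards the fence; z up. The board top is 15 mm above the table.
- fence: the blue end fence, fixed on the board: a bar 22 mm (x) by 170 mm (y) by 45 mm tall. Its origin is on the board top, in the middle of the face that looks to the orange edge, 165 mm from that edge; same axes as the board.
- screwdriver: screwdriver with red handle, 200 mm long, lying beside the board; origin under its middle. Leave alone.
- carton: cardboard carton of screws, 90 by 50 by 40 mm; origin at the centre of its underside. Leave alone.
- tape: blue tape measure, 65 by 35 by 60 mm tall, on the board behind the fence; origin at the centre of its underside. Leave alone.
- drill: yellow and black drill-driver standing on its battery, 205 mm tall; origin at the centre of its underside. Leave alone.
- glue: white glue bottle with red cap, 56 mm wide, 150 mm tall; origin at the centre of its underside. Leave alone.
Mind the look-alikes: they are no part of the job. Several things look just like the box: the one meant starts farthest from the robot's base.

How it is judged:
On the way, in this order (a step that is already met when the one before it is completed fails the run):
1. the box stands upright with the foot of its leading side flush against the orange edge (within 4 mm and 3 degrees) (x of box_mid in the frame of board between -0.059 and -0.051 m and angle between the x axis of box_mid and the x axis of board, either way round below 0.055 rad and angle between box_mid's own z axis and vertical below 0.06 rad and y of box_mid in the frame of board between -0.05 and 0.05 m), for 0.2 s.
2. the box lies on its side on the board, pilot holes up, still short of the fence (angle between box_mid's own x axis and vertical above 3.05 rad and height (world z) of box_mid between 0.066 and 0.074 m and x of box_mid in the frame of board below 0.094 m), for 0.2 s.
3. the lying box is pressed against the fence with 5 N or more for 0.3 s (angle between box_mid's own x axis and vertical above 3.05 rad and height (world z) of box_mid between 0.066 and 0.074 m and x of box_mid in the frame of board above 0.0965 m and contact force between box and fence above 5 N), for 0.3 s.
At the end, for the whole second after the job is handed in: The box lies still on its leading side on the board, pilot holes up, its end flush against the blue fence (gap under 3.5 mm, square to it within 3 degrees) and its centre within 50 mm of the board's middle line (angle between box_mid's own x axis and vertical above 3.05 rad and height (world z) of box_mid between 0.066 and 0.074 m and y of box_mid in the frame of board between -0.05 and 0.05 m and x of box_mid in the frame of board between 0.0965 and 0.103 m and angle between the z axis of box_mid and the x axis of board, either way round below 0.055 rad and linear speed of box below 0.01 m/s); the robot touches nothing.
It fails at once if the fingers push the box with more than 20 N (contact force between the fingers and box above 20 N).
It fails at once if the rest of the arm leans on the box (contact force between the arm and box above 25 N).
It fails at once if another thing on the table or board (screwdriver, carton, tape measure, drill-driver, glue) is moved by more than 15 mm (distance of any of screwdriver, carton, tape, drill, glue from where it was at the start of the episode above 0.015 m).
It also fails if it takes over 72 s, if anything falls off the work surface, if the arm or the gripper's body presses on something with over 40 N, if the wrist force passes 120 N, or if a joint passes its speed limit or range.

## Robot

A 6-joint arm with a two-finger parallel gripper is mounted at the origin on the work surface. World frame = base frame: x ahead of the robot, y to its left, z up, the work surface at z = 0. Lengths are in m, angles in rad, forces in N, time in s.
With the tool pointing down it reaches from about 0.375 to 0.975 m from the base axis. Payload 3.8 kg.
Tool frame: the origin (TCP) lies midway between the tips of the shut fingers; the grasp point (between the pads) lies 19 mm behind it; z points along the fingers, y is the line along which they close (so a half turn about z gives the same grasp; the last joint's range is limited). The gripper opens to 85 mm and grips with 20 to 120 N. Pads are 22 mm wide; open, the fingers measure 114 mm over their backs; the gripper's body (76 mm by 85 mm) begins 54 mm behind the grasp point. The pads swing forward as they close: fully open they stand 13 mm farther back than shut.
Start: joints at [1.157, 0.264, 1.604, -0, 1.274, -0.037], TCP at [0.248, 0.628, 0.199] pointing down, gripper open.
Joint ranges: [-2.63, 2.63], [-0.94, 2.18], [0.31, 2.57], [-1.31, 4.45], [0, 2.66], [-2.55, 2.55]. Speed limits (rad/s): [2.57, 2.57, 3.14, 3.14, 3.14, 3.14].

## Interface

Orientations are given as a rotation vector (axis times angle).
In Python, from workcell import bot gives the robot as it stands.
- The arm moves only by the tool servo_tool, never from a script. Its argument "series" is a list of rows, each a list of 7 numbers: the shift along the world's x, y, z in units of 0.15 m (1.0 is 0.15 m), then the turn, a rotation vector about the world's x, y, z in units of 180 degrees (1.0 is 180 degrees), then the closure, from 0 (fully open) to 1 (shut). A call has 1 to 20 rows; each row is the pose to reach, as a shift and turn from the pose commanded when the call began, turning the shorter way round; what a row does not reach only later rows make up. A row lasts 1/10 s, in which the tool goes at most 50 mm and 8.59 degrees, less where a joint would pass 70% of its speed; a pose out of reach is approached as far as the arm can. A call with a number of a shift or a turn outside -1 to 1 is refused whole. A call with a gripper value outside its range is refused whole. The fingers move at their own pace and stop on an object; "newtons" is the grip in N (left out, the last holds). Time passes only in rows, so rows that repeat a pose let the fingers close. It gives the time, the measured TCP pose, the force, the opening and the grip force at its end, in the units of the state.
- bot.read_state(): the state, without advancing time (a new reading comes with each control period).
- bot.read_camera(name): name is "side" or "top"; returns the picture (420x560x3 uint8, red, green, blue); there is no depth.
- bot.camera_info(name): a dict with "vertical_fov" (degrees; the focal length in pixels is half the picture's height over the tangent of half this angle, whatever the lens; pixels are square), "cx", "cy" (the principal point, pixels), "R" (3x3) and "t" (3): a world point X has camera coordinates R X + t. Camera axes: x right, y down, z forward; pixel columns grow to the right and rows downward; lengths in m; the calibration is good to about 2 mm. A picture is of the moment at which its call begins. camera_info takes no time and is no camera call.
- bot.finish_job(): hands the job in; it is judged then, once.
Trained networks look in the newest picture that a camera, given by its name, has taken for a name from the list of things; names that differ only in an ending like _2 or _b are one class to them, and where a whole thing is asked for, a point or a joint stands for the part that bears it (a point fixed in the world has none). Each returns a list of dicts, best first, with "score" (0 to 1); they miss things now and then, are a little off and sometimes report something else, mostly with a low value. They report only what shows in the picture. A call takes as long as a camera call. They do not tell look-alikes from the thing itself.
- bot.recognise(target, camera): "box" ([left, top, right, bottom] as shares, 0 to 1, of the picture: columns of its width, rows of its height, round what is visible of it).
- bot.trace(target, camera): "mask" (420x560 bool, what is visible of it) and "box" ([left, top, right, bottom] as shares, 0 to 1, of the picture: columns of its width, rows of its height, round what is visible of it).
- bot.mark_of(target, camera): "at" ([row, column] as shares, 0 to 1, of the picture: columns of its width, rows of its height: a listed point, or the origin of a listed thing).
The state is a dict: "time": time; "q": joint angles; "joint_vel": joint speeds; "joint_torque": joint torques, N m; "tool_pos": TCP position; "tcp_rot": TCP orientation; "wrist_force": force on the tool from outside, world axes, zero at the start; "torque": the same for the moment, N m; "width": opening from 0.0 (shut) to 1.0 (fully open); "grip_force": force on a finger pad.
Only numpy, scipy, OpenCV 4.12 (cv2) and the standard library are available. Lean on these libraries where they do the work, as an engineer would, in place of code of your own. Each camera call takes 0.05 s, during which the arm holds its last target. There are 200 camera calls.

## Working session

There is one attempt and no reset: what is moved stays moved. The work goes in short steps, Python scripts to look and compute and a tool call to move; the robot and the scene stay as the last step left them, time stands still between calls to the robot, and variables do not carry over. Pictures are saved under pics/ and viewed, at most 10 in all, crops included, and the job is handed in when it is done.

Besides the shell and the picture viewer there is one more tool, called as name([rows], argument=value, ...), one row to a line, values as JSON. servo_tool: Moves the arm, as the interface text tells. Shifts and turns lie within -1 to 1; 1 stands for 0.15 m of shift or 180 degrees of turn. Its arguments: {"type":"object","properties":{"series":{"type":"array","items":{"type":"array","items":{"type":"number"}}},"newtons":{"type":"number"}},"required":["series"]}

```bash
ls; mkdir -p pics; cat > h.py <<'E'
import numpy as np, cv2
from workcell import bot
def cam(n):
    c=bot.camera_info(n); f=210/np.tan(np.radians(c["vertical_fov"])/2)
    return f,c["cx"],c["cy"],np.array(c["R"]),np.array(c["t"])
def ray(n,u,v,z):
    f,cx,cy,R,t=cam(n); d=R.T@np.array([(u-cx)/f,(v-cy)/f,1]); o=-R.T@t
    return o+d*(z-o[2])/d[2]
def proj(n,X):
    f,cx,cy,R,t=cam(n); p=(R@np.atleast_2d(X).T).T+t
    return np.c_[cx+f*p[:,0]/p[:,2],cy+f*p[:,1]/p[:,2]]
def save(n,img): cv2.imwrite("pics/"+n,cv2.cvtColor(img,cv2.COLOR_RGB2BGR))
E
python3 - <<'E'
from h import *
a=bot.read_camera("top");b=bot.read_camera("side")
np.save("top0.npy",a);np.save("side0.npy",b)
save("top0.png",a);save("side0.png",b)
for c in("top","side"):
    f,cx,cy,R,t=cam(c);print(c,f,cx,cy,-R.T@t,R.tolist())
for n in["box","box_mid","board","fence"]:
    for c in("top","side"):
        print(n,c,[(round(r["score"],2),np.round(np.array(r["at"])*[420,560],1)) for r in bot.mark_of(n,c)])
print(bot.read_state())
E
```

```text
pics
top 507.00276078148846 280.8250937582721 215.3713508377157 [0.36286663 0.01700003 1.43972668] [[0.005541609886953189, -0.9999496276502953, -0.008368555544207637], [-0.9972702379269314, -0.004910179056622505, -0.07367470859659826], [0.07362990632224509, 0.008753987872253975, -0.9972472133785634]]
side 538.7222181253052 276.71679643272495 209.48629547502222 [0.85885006 0.82843244 1.16855614] [[-0.8878198781707435, 0.45993903706385836, -0.015229777071803402], [0.3626765310907648, 0.6789361934557301, -0.6383661794078792], [-0.2832694789786846, -0.5722776663479138, -0.7695821430351216]]
box top [(0.9, array([314.1, 406.3])), (0.8, array([196.3, 361.5])), (0.74, array([289. , 211.6])), (0.68, array([264.7, 356.4]))]
box side [(0.95, array([187.1, 224.3])), (0.88, array([122.6, 301.1])), (0.78, array([167.5, 285. ])), (0.63, array([255.4, 383.4]))]
box_mid top []
box_mid side [(0.82, array([168.4, 217.6])), (0.77, array([106. , 304.8])), (0.63, array([150.7, 285.8]))]
board top [(0.8, array([187.6, 319. ]))]
board side [(0.98, array([220.1, 232. ])), (0.16, array([361.1, 420.8]))]
fence top [(0.72, array([181.7, 260. ]))]
fence side [(0.74, array([260.2, 253.3]))]
{'time': 0.5, 'q': array([ 1.15708134e+00,  2.63910051e-01,  1.60403283e+00, -2.10873408e-05,
        1.27370552e+00, -3.69185453e-02]), 'joint_vel': array([ 0.00029454, -0.00059784, -0.00063839,  0.00102972,  0.00269655,
        0.00184433]), 'joint_torque': array([-2.61227415e-04, -5.14398193e+01, -3.67238975e+01,  3.60935610e-05,
        2.48761287e-03, -1.09499788e-05]), 'tool_pos': array([0.2483718 , 0.6276153 , 0.19885518]), 'tcp_rot': array([ 5.88364502e-01,  3.08599844e+00, -9.24389895e-05]), 'wrist_force': array([-0.0210998 , -0.33977052,  0.07974511]), 'torque': array([-0.02881263, -0.01339376,  0.00488688]), 'grip_force': 0.0, 'width': 0.9995670531634275}
```

View pics/top0.png

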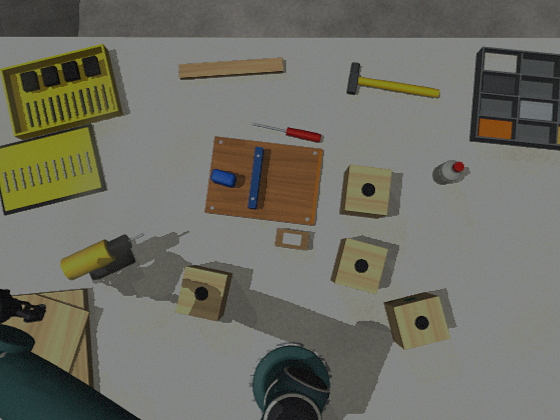

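View pics/side0.png

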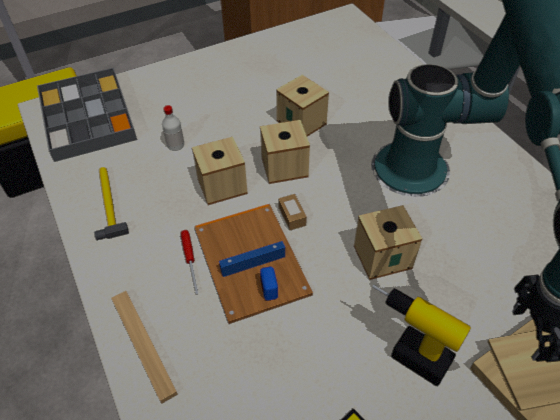

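The top view (rows run along -x, columns along -y) shows four look-alike boxes by their top hole: (368,190), (361,266), (421,322) and (201,293). The base is near (290,390). The farthest is the one at (368,190), which stands just right of the board's orange edge, so I chose it. I'll fit its pose and the board's pose, and check both with a crop.

```bash
cat >> h.py <<'E'
from scipy.optimize import minimize
def corners(x,y,yaw,lo,hi):
    P=np.array([[a,b,c] for a in(lo[0],hi[0]) for b in(lo[1],hi[1]) for c in(lo[2],hi[2])])
    c,s=np.cos(yaw),np.sin(yaw); return P@np.array([[c,s,0],[-s,c,0],[0,0,1]])+[x,y,0]
def hullmask(n,P):
    m=np.zeros((1680,2240),np.uint8); q=cv2.convexHull(((proj(n,P)+.5)*4-.5).astype(np.float32))
    cv2.fillConvexPoly(m,np.round(q).astype(np.int32),255); return cv2.resize(m,(560,420),interpolation=cv2.INTER_AREA)/255.
def fit(masks,lo,hi,x0):
    def cost(p):
        return sum(np.abs(hullmask(n,corners(*p,lo,hi))-m).sum()/m.sum() for n,m in masks)
    best=min((minimize(cost,x0,method="Nelder-Mead",options=dict(initial_simplex=np.array([x0]+[np.array(x0)+d for d in np.diag(s)]),xatol=1e-4,fatol=1e-4)) for s in([.015,.015,.1],[-.01,.01,-.06])),key=lambda r:r.fun)
    return best.x,best.fun
BOX=((-.055,-.06,0),(.055,.06,.13)); BOARD=((0,-.11,0),(.31,.11,.015))
def pick(name,n,uv):
    L=[r["mask"] for r in bot.trace(name,n)]
    L=[m for m in L if m[int(uv[1]),int(uv[0])]]
    return L[0] if L else None
E
python3 - <<'E'
from h import *
b=[ray("top",*p,.13) for p in((368,190),(361,266),(421,322),(201,293))]
for p in b: print(p.round(3),np.linalg.norm(p[:2]).round(3),proj("side",p).round())
g=b[0]
bot.read_camera("top");bot.read_camera("side")
bm={"top":pick("box","top",(368,190)),"side":pick("box","side",proj("side",g-[0,0,.06])[0])}
bd={"top":pick("board","top",(290,180)),"side":pick("board","side",(235,230))}
print({k:(None if v is None else v.sum()) for k,v in list(bm.items())+list(bd.items())})
oc=[ray("top",*p,.015) for p in((323,149),(317,224),(206,213),(216,137))]
print(np.round(oc,3)); o=(oc[0]+oc[1])/2; d=(oc[2]+oc[3])/2-o; yaw=np.arctan2(d[1],d[0])
print("board guess",o,yaw,np.linalg.norm(d))
for n in("top","side"):
    if bm[n] is not None: print("box",n,fit([(n,bm[n])],*BOX,[g[0],g[1],yaw]))
pb=fit([(n,m) for n,m in bm.items() if m is not None],*BOX,[g[0],g[1],yaw]);print("box both",pb)
# board mask filled hull (fence/tape on top)
bh={}
for n,m in bd.items():
    if m is None: continue
    c=max(cv2.findContours(m.astype(np.uint8),0,2)[0],key=cv2.contourArea)
    z=np.zeros((420,560),np.uint8);cv2.fillConvexPoly(z,cv2.convexHull(c),1);bh[n]=z.astype(float)
    print("board",n,fit([(n,bh[n])],*BOARD,[o[0],o[1],yaw]))
pd=fit(list(bh.items()),*BOARD,[o[0],o[1],yaw]);print("board both",pd)
outs=[]
for n in("top","side"):
    im=np.load(n+"0.npy");im=cv2.resize(im,None,fx=4,fy=4,interpolation=cv2.INTER_CUBIC)
    for P,col in((corners(*pb[0],*BOX),(255,0,0)),(corners(*pd[0],*BOARD),(0,255,0))):
        q=((proj(n,P)+.5)*4-.5).round().astype(int)
        for i in range(8):
            for j in(1,2,4):
                if not i&j: cv2.line(im,tuple(q[i].tolist()),tuple(q[i|j].tolist()),col,1)
    u,v=(proj(n,[g-[0,0,.1]])[0]*4).astype(int)
    outs.append(im[max(v-300,0):max(v-300,0)+600,u-250:u+150])
save("c1.png",np.hstack(outs))
E
```

```text
[ 0.527 -0.197  0.13 ] 0.563 [[218. 153.]]
[ 0.33  -0.178  0.13 ] 0.375 [[285. 135.]]
[ 0.189 -0.33   0.13 ] 0.38 [[302.  90.]]
[0.259 0.232 0.13 ] 0.348 [[389. 226.]]
{'top': np.int64(8215), 'side': np.int64(8358)}
[[ 0.658 -0.089  0.015]
 [ 0.444 -0.072  0.015]
 [ 0.474  0.241  0.015]
 [ 0.691  0.216  0.015]]
board guess [ 0.55105169 -0.0808719   0.015     ] 1.4692180220957005 0.3107040795056135
box top (array([ 0.52844957, -0.19627834,  1.45277087]), np.float64(0.0337091998201271))
box side (array([ 0.5296816 , -0.19715266,  1.43955005]), np.float64(0.029294724522085914))
box both (array([ 0.5288297 , -0.19670265,  1.4429957 ]), np.float64(0.06362473607404479))
board top (array([ 0.5507781 , -0.07393711,  1.46190276]), np.float64(0.035648926237161524))
board side (array([ 0.5504295 , -0.07288874,  1.45385086]), np.float64(0.027074298272420496))
board both (array([ 0.55213071, -0.07351794,  1.46064641]), np.float64(0.06451610225412396))
```

View pics/c1.png

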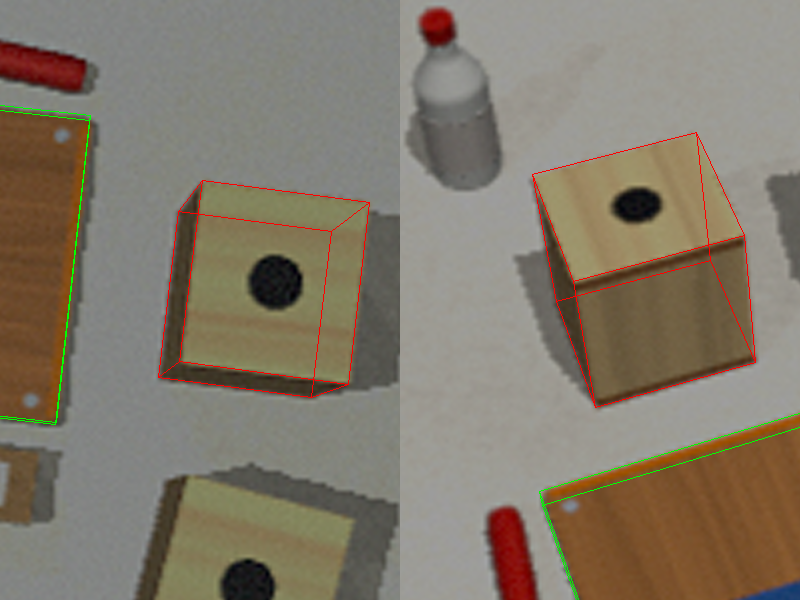

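The overlays fit both things well. The crop shows the far box, hole on top, with its leading face parallel to the orange edge. Next I'll locate the glue and drill and work out the approach pose.

```bash
cat >> h.py <<'E'
BO=np.array([.551,-.0735]);BY=1.459
ex=np.array([np.cos(BY),np.sin(BY)]);ey=np.array([-ex[1],ex[0]])
def toB(p): d=np.array(p[:2])-BO; return np.array([d@ex,d@ey])
def toW(b,z): return np.r_[BO+b[0]*ex+b[1]*ey,z]
E
python3 - <<'E'
from h import *
from scipy.spatial.transform import Rotation as Ro
bot.read_camera("top")
for n in["glue","carton","screwdriver","drill","tape","fence"]:
    r=bot.mark_of(n,"top")
    for q in r[:1]:
        z=.015 if n in("tape","fence") else 0
        p=ray("top",q["at"][1]*560,q["at"][0]*420,z);print(n,q["score"],p.round(3),toB(p).round(3))
s=bot.read_state();R0=Ro.from_rotvec(s["tcp_rot"])
for a in(20,30,40):
    k=np.r_[-ey,0]
    # target: tool x forward(ex), tool z down, then tilt
    X=np.r_[ex,0];Z=np.array([0,0,-1.]);Y=np.cross(Z,X)
    Rt=Ro.from_rotvec(k*np.radians(a))*Ro.from_matrix(np.c_[X,Y,Z])
    print(a,((Rt*R0.inv()).as_rotvec()/np.pi).round(4),Rt.as_rotvec().round(3),Rt.as_matrix().round(2).tolist())
t=toW((-.225,.008),.05);print(t,(t-s["tool_pos"])/.15,toB((.5288,-.1967)))
E
```

```text
glue 0.89 [ 0.578 -0.421  0.   ] [-0.342 -0.065]
carton 0.82 [0.411 0.    0.   ] [0.058 0.147]
screwdriver 0.57 [0.714 0.011 0.   ] [ 0.102 -0.153]
drill 0.95 [0.352 0.51  0.   ] [0.557 0.263]
tape 0.77 [0.575 0.187 0.015] [0.261 0.005]
fence 0.7 [0.567 0.089 0.015] [0.163 0.003]
20 [ 0.1023  0.0615 -0.4112] [-2.151 -1.923 -0.379] [[0.1, 0.99, 0.04], [0.93, -0.11, 0.34], [0.34, 0.0, -0.94]]
30 [ 0.1533  0.0921 -0.4055] [-2.043 -1.827 -0.547] [[0.1, 0.99, 0.06], [0.86, -0.11, 0.5], [0.5, -0.0, -0.87]]
40 [ 0.2042  0.1227 -0.3976] [-1.929 -1.725 -0.702] [[0.09, 0.99, 0.07], [0.76, -0.11, 0.64], [0.64, -0.0, -0.77]]
[ 0.51794813 -0.29620288  0.05      ] [ 1.797356   -6.15911655 -0.99262953] [-0.12490761  0.00831678]
```

servo_tool([
  [0,0,0.33,0,0,0,0.35],
  [0,0,0.67,0,0,0,0.35],
  [0.1,-0.1,1,0,0,0,0.35],
  [0.4,-0.4,1,0,0,0,0.35],
  [0.7,-0.7,1,0,0,0,0.35],
  [0.9,-1,1,0,0,0,0.35],
])

```text
time: 1.75
tool_pos: [0.3645, 0.5031, 0.3497]
tcp_rot: [0.587, 3.085, 0.003]
wrist_force: [0.6, 0.2, -0.5]
width: 0.652
grip_force: 0.0
```

servo_tool([
  [0.3,-0.33,0,0,0,-0.04,0.35],
  [0.5,-0.67,0,0,0,-0.08,0.35],
  [0.8,-1,0,0,0,-0.12,0.35],
])

```text
time: 2.05
tool_pos: [0.4567, 0.3846, 0.3491]
tcp_rot: [1.163, 2.918, 0.001]
wrist_force: [0.1, -0.2, 0.0]
width: 0.65
grip_force: 0.0
```

servo_tool([
  [0,-0.33,0,0,0,-0.04,0.35],
  [0,-0.67,0,0,0,-0.08,0.35],
  [0,-1,0,0,0,-0.12,0.35],
])

```text
time: 2.35
tool_pos: [0.4561, 0.2349, 0.3486]
tcp_rot: [1.69, 2.648, -0.0]
wrist_force: [0.6, 0.2, -0.2]
width: 0.647
grip_force: 0.0
```

servo_tool([
  [0,-0.33,0,0,0,-0.04,0.35],
  [0,-0.67,0,0,0,-0.08,0.35],
  [0,-1,0,0,0,-0.12,0.35],
])

```text
time: 2.65
tool_pos: [0.4557, 0.0856, 0.3491]
tcp_rot: [2.155, 2.285, 0.001]
wrist_force: [1.1, -0.5, 0.9]
width: 0.653
grip_force: 0.0
```

servo_tool([
  [0,-0.33,0,0,0,0,0.35],
  [0,-0.67,0,0,0,0,0.35],
  [0,-1,0,0,0,0,0.35],
])

```text
time: 2.95
tool_pos: [0.4557, -0.064, 0.3492]
tcp_rot: [2.149, 2.29, 0.001]
wrist_force: [1.2, -0.3, 0.3]
width: 0.653
grip_force: 0.0
```

servo_tool([
  [0,-0.33,0,0,0,0,0.35],
  [0,-0.67,0,0,0,0,0.35],
  [0,-1,0,0,0,0,0.35],
  [0,-1,0,0,0,0,0.35],
])

```text
time: 3.35
tool_pos: [0.4552, -0.2176, 0.3482]
tcp_rot: [2.158, 2.282, -0.004]
wrist_force: [0.7, 2.0, -0.3]
width: 0.651
grip_force: 0.0
```

```bash
cat >> h.py <<'E'
from scipy.spatial.transform import Rotation as Ro
X_=np.r_[ex,0];Z_=np.array([0,0,-1.])
def Rt(a): return Ro.from_rotvec(np.r_[-ey,0]*np.radians(a))*Ro.from_matrix(np.c_[X_,np.cross(Z_,X_),Z_])
def turn(a): return ((Rt(a)*Ro.from_rotvec(bot.read_state()["tcp_rot"]).inv()).as_rotvec()/np.pi).round(4)
def shift(b,z): return ((toW(b,z)-bot.read_state()["tool_pos"])/.15).round(4)
E
python3 -c "
from h import *
print(turn(30),shift((-.225,.009),.2),shift((-.225,.009),.06))"
```

```text
[ 0.1675 -0.005  -0.0523] [ 0.4118 -0.5233 -0.9882] [ 0.4118 -0.5233 -1.9215]
```

servo_tool([
  [0.2,-0.26,0,0.04,-0.001,-0.013,0.35],
  [0.41,-0.52,0,0.084,-0.0025,-0.026,0.35],
  [0.41,-0.52,-0.3,0.125,-0.004,-0.04,0.35],
  [0.41,-0.52,-0.6,0.1675,-0.005,-0.0523,0.35],
  [0.41,-0.52,-0.98,0.1675,-0.005,-0.0523,0.35],
  [0.41,-0.52,-0.98,0.1675,-0.005,-0.0523,0.35],
  [0.41,-0.52,-0.98,0.1675,-0.005,-0.0523,0.35],
])

```text
time: 4.05
tool_pos: [0.5171, -0.2885, 0.2008]
tcp_rot: [-2.034, -1.83, -0.552]
wrist_force: [0.1, 0.6, 1.0]
width: 0.653
grip_force: 0.0
```

```bash
python3 -c "
from h import *
print(turn(30),shift((-.225,.009),.06),bot.read_state()['q'])
a=bot.read_camera('top');b=bot.read_camera('side');save('p2.png',np.hstack([a[80:380,250:550],b[60:360,100:400]]))"
```

```text
[-0.0017  0.0006 -0.0019] [-0.0011 -0.0508 -0.9385] [-0.80378837  0.32405674  1.62087507  0.39778849  1.55644024 -0.77743942]
```

View pics/p2.png

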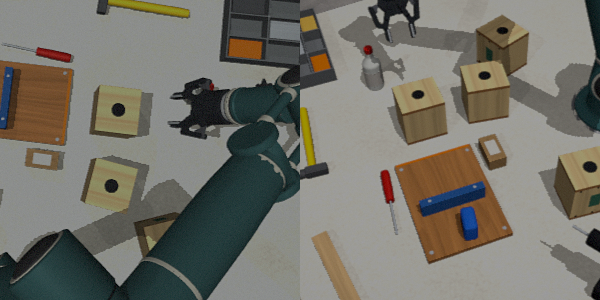

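The hand sits behind the box at crop pixel (195,110) and partly over the glue bottle. I'll keep well forward of the bottle and slightly to the +y side of it while descending.

servo_tool([
  [-0.03,0.08,-0.1,0,0,0,0.35],
  [-0.03,0.09,-0.35,0,0,0,0.35],
  [-0.03,0.09,-0.6,0,0,0,0.35],
  [-0.03,0.09,-0.85,0,0,0,0.35],
  [-0.03,0.09,-0.85,0,0,0,0.35],
  [-0.03,0.09,-0.85,0,0,0,0.35],
])

```text
time: 4.75
tool_pos: [0.5149, -0.277, 0.0775]
tcp_rot: [-2.038, -1.837, -0.554]
wrist_force: [0.1, 0.0, 0.9]
width: 0.645
grip_force: 0.0
```

```bash
python3 -c "
from h import *
s=bot.read_state();print(turn(30),toB(s['tool_pos']),s['tool_pos'][2],s['wrist_force'],shift((-.14,.012),.07))"
```

```text
[ 0.0002  0.0025 -0.0021] [-0.20629948  0.01312133] 0.07753941012586318 [0.12097423 0.00516427 0.89587232] [ 0.0567  0.4384 -0.0503]
```

servo_tool([
  [0.004,0.033,0,0,0,0,0.35],
  [0.008,0.066,0,0,0,0,0.35],
  [0.012,0.1,0,0,0,0,0.35],
  [0.015,0.133,0,0,0,0,0.35],
  [0.018,0.166,0,0,0,0,0.35],
  [0.022,0.2,0,0,0,0,0.35],
  [0.026,0.232,0,0,0,0,0.35],
  [0.03,0.265,0,0,0,0,0.35],
  [0.033,0.3,0,0,0,0,0.35],
  [0.037,0.332,0,0,0,0,0.35],
  [0.041,0.365,0,0,0,0,0.35],
  [0.044,0.4,0,0,0,0,0.35],
  [0.048,0.43,0,0,0,0,0.35],
  [0.052,0.464,0,0,0,0,0.35],
])

```text
time: 6.15
tool_pos: [0.5209, -0.2066, 0.0741]
tcp_rot: [-2.037, -1.833, -0.552]
wrist_force: [-0.5, -2.1, -0.2]
width: 0.648
grip_force: 1.1
```

```bash
python3 - <<'E'
from h import *
s=bot.read_state();print(toB(s['tool_pos']),s['tool_pos'][2],s['wrist_force'],s['torque'])
bot.read_camera("side");bot.read_camera("top")
g=np.r_[toW((-.07,.01),.06)]
ms=[]
for n in("side","top"):
    m=pick("box",n,proj(n,g)[0])
    if m is not None:
        p,f=fit([(n,m)],*BOX,[*toW((-.07,.01),0)[:2],BY]);print(n,m.sum(),toB(p),p[2]-BY,f)
E
```

```text
[-0.13567126  0.01509333] 0.0741484055036494 [-0.493323   -2.13535056 -0.16527144] [-0.62279806  0.04935601 -0.01663691]
side 2832 [-0.09058377  0.0079157 ] -0.010531096994282896 0.02077932868062479
top 2330 [-0.08999686  0.00950891] -0.001064508299017275 0.025025666919128164
```

```bash
python3 - <<'E'
from h import *
out=[]
for n,c in(("side",toW((-.12,.01),.09)),("top",toW((-.12,.01),.1))):
    im=cv2.resize(bot.read_camera(n),None,fx=4,fy=4,interpolation=cv2.INTER_CUBIC)
    q=((proj(n,bot.read_state()['tool_pos'])[0]+.5)*4).astype(int);cv2.circle(im,tuple(q.tolist()),5,(255,0,0),-1)
    for P,col in((corners(*toW((-.09,.009),0)[:2],BY-.005,*BOX),(255,0,0)),(corners(*BO,BY,*BOARD),(0,255,0))):
        q=((proj(n,P)+.5)*4-.5).round().astype(int)
        for i in range(8):
            for j in(1,2,4):
                if not i&j: cv2.line(im,tuple(q[i].tolist()),tuple(q[i|j].tolist()),col,1)
    u,v=(proj(n,c)[0]*4).astype(int);out.append(im[max(v-300,0):max(v-300,0)+600,u-200:u+200])
save("p3.png",np.hstack(out))
E
```

```text
(no output)
```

View pics/p3.png

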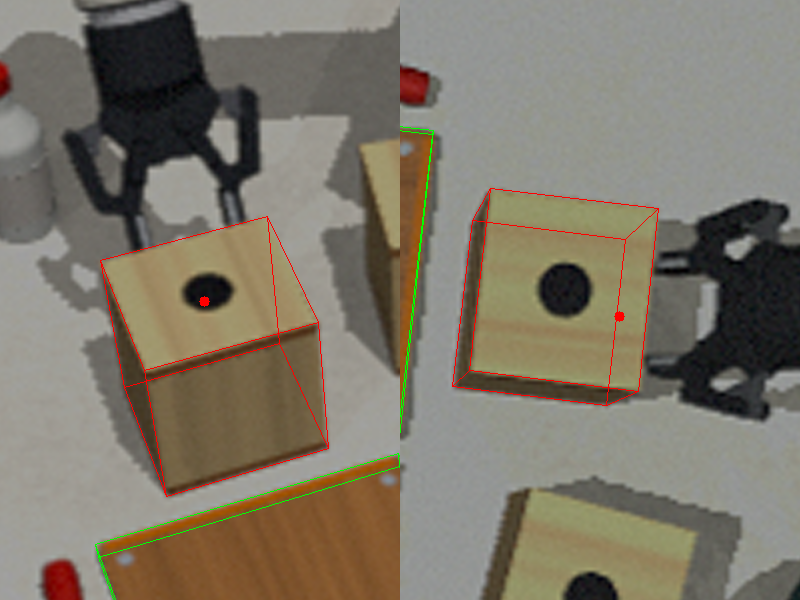

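The overlay matches: the fingertips meet the face about 9 mm behind the TCP, and the box needs 35 mm more.

servo_tool([
  [0.004,0.033,0,0,0,0,0.35],
  [0.007,0.066,0,0,0,0,0.35],
  [0.011,0.1,0,0,0,0,0.35],
  [0.015,0.133,0,0,0,0,0.35],
  [0.018,0.166,0,0,0,0,0.35],
  [0.022,0.19,0,0,0,0,0.35],
  [0.0225,0.2,0,0,0,0,0.35],
  [0.023,0.206,0,0,0,0,0.35],
  [0.024,0.212,0,0,0,0,0.35],
  [0.025,0.219,0,0,0,0,0.35],
])

```text
time: 7.45
tool_pos: [0.5247, -0.1743, 0.0742]
tcp_rot: [-2.037, -1.833, -0.552]
wrist_force: [-1.2, -3.0, 0.4]
width: 0.652
grip_force: 1.3
```

```bash
cat > look.py <<'E'
from h import *
import sys
x0=float(sys.argv[1])
s=bot.read_state();print(s['time'],toB(s['tool_pos']).round(4),s['tool_pos'][2],"F fwd/lat/z",s['wrist_force'][:2]@ex,s['wrist_force'][:2]@ey,s['wrist_force'][2])
bot.read_camera("side");bot.read_camera("top")
for n in("side","top"):
    m=pick("box",n,proj(n,toW((x0,.01),.06))[0])
    if m is not None:
        p,f=fit([(n,m)],*BOX,[*toW((x0,.01),0)[:2],BY]);print(n,m.sum(),toB(p).round(4),round(p[2]-BY,4),round(f,3))
E
python3 look.py -.057
```

```text
7.45 [-0.1031  0.0149] 0.07421800454969266 F fwd/lat/z -3.0709297770003294 0.8412883927644057 0.3941765678724587
side 2809 [-0.0613  0.0082] 0.0122 0.061
top 2203 [-0.0581  0.0091] -0.0076 0.03
```

servo_tool([
  [0.0007,0.007,0,0,0,0,0.35],
  [0.0015,0.013,0,0,0,0,0.35],
  [0.0015,0.013,0,0,0,0,0.35],
  [0.0015,0.013,0,0,0,0,0.35],
])

```text
time: 8.05
tool_pos: [0.5249, -0.1721, 0.0743]
tcp_rot: [-2.037, -1.833, -0.553]
wrist_force: [0.1, -2.7, -0.4]
width: 0.65
grip_force: 1.1
```

servo_tool([
  [0.0004,0.0035,0,0,0,0,0.35],
  [0.0008,0.007,0,0,0,0,0.35],
  [0.0008,0.007,0,0,0,0,0.35],
])

```text
time: 8.35
tool_pos: [0.525, -0.1713, 0.0742]
tcp_rot: [-2.037, -1.833, -0.552]
wrist_force: [-0.5, -2.4, -0.4]
width: 0.656
grip_force: 1.6
```

servo_tool([
  [0.0004,0.0035,0,0,0,0,0.35],
  [0.0008,0.007,0,0,0,0,0.35],
  [0.0008,0.007,0,0,0,0,0.35],
])

```text
time: 8.65
tool_pos: [0.525, -0.1709, 0.0744]
tcp_rot: [-2.038, -1.834, -0.552]
wrist_force: [-2.7, -5.2, 1.6]
width: 0.648
grip_force: 2.8
```

servo_tool([
  [0.0002,0.003,0,0,0,0,0.35],
  [0.0002,0.003,0,0,0,0,0.35],
  [0.0002,0.003,0,0,0,0,0.35],
])

```text
time: 8.95
tool_pos: [0.525, -0.1708, 0.0745]
tcp_rot: [-2.038, -1.834, -0.551]
wrist_force: [-2.8, -5.9, 1.5]
width: 0.648
grip_force: 3.2
```

```bash
python3 look.py -.055
```

```text
8.95 [-0.0996  0.015 ] 0.07451580767191412 F fwd/lat/z -6.130632564351672 2.1479660525184685 1.514356103531981
side 2720 [-0.0627  0.0086] -0.0171 0.081
top 2193 [-0.0554  0.0092] 0.0026 0.033
```

Flush: top view gives x = -0.055 and yaw ≈ 0, with about 6 N at the stop. Now I'll back off a little, raise the hand to about 105 mm contact height, and come back into contact.

servo_tool([
  [0,0,0,0,0,0,0.35],
  [-0.004,-0.04,0,0,0,0,0.35],
  [-0.006,-0.055,0,0,0,0,0.35],
  [-0.006,-0.055,0.07,0,0,0,0.35],
  [-0.006,-0.055,0.15,0,0,0,0.35],
  [-0.006,-0.055,0.15,0,0,0,0.35],
  [-0.004,-0.035,0.15,0,0,0,0.35],
  [-0.002,-0.015,0.15,0,0,0,0.35],
  [-0.002,-0.015,0.15,0,0,0,0.35],
])

```text
time: 10.05
tool_pos: [0.5245, -0.1711, 0.0964]
tcp_rot: [-2.036, -1.833, -0.552]
wrist_force: [-0.7, 0.5, 0.6]
width: 0.652
grip_force: 0.0
```

```bash
python3 look.py -.055
```

```text
10.05 [-0.0999  0.0154] 0.09644311524739613 F fwd/lat/z 0.4060245374543875 0.7437227649767497 0.5620514427826938
side 2804 [-0.0578  0.0092] 0.0042 0.063
```

servo_tool([
  [0.002,0.018,0.01,0,0,0,0.35],
  [0.004,0.032,0.022,0,0,0,0.35],
  [0.005,0.044,0.035,0,0,0,0.35],
  [0.006,0.055,0.048,0,0,0,0.35],
  [0.0073,0.065,0.06,0,0,0,0.35],
])

```text
time: 10.75
tool_pos: [0.526, -0.162, 0.106]
tcp_rot: [-2.037, -1.833, -0.553]
wrist_force: [0.2, 0.3, 0.2]
width: 0.65
grip_force: 0.0
```

```bash
python3 - <<'E'
from h import *
out=[]
for n,c in(("side",toW((-.09,.01),.09)),("top",toW((-.09,.01),.1))):
    im=cv2.resize(bot.read_camera(n),None,fx=4,fy=4,interpolation=cv2.INTER_CUBIC)
    for P,col in((corners(*toW((-.055,.009),0)[:2],BY,*BOX),(255,0,0)),(corners(*BO,BY,*BOARD),(0,255,0))):
        q=((proj(n,P)+.5)*4-.5).round().astype(int)
        for i in range(8):
            for j in(1,2,4):
                if not i&j: cv2.line(im,tuple(q[i].tolist()),tuple(q[i|j].tolist()),col,1)
    u,v=(proj(n,c)[0]*4).astype(int);out.append(im[max(v-300,0):max(v-300,0)+600,u-200:u+200])
save("p4.png",np.hstack(out))
E
```

```text
(no output)
```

View pics/p4.png

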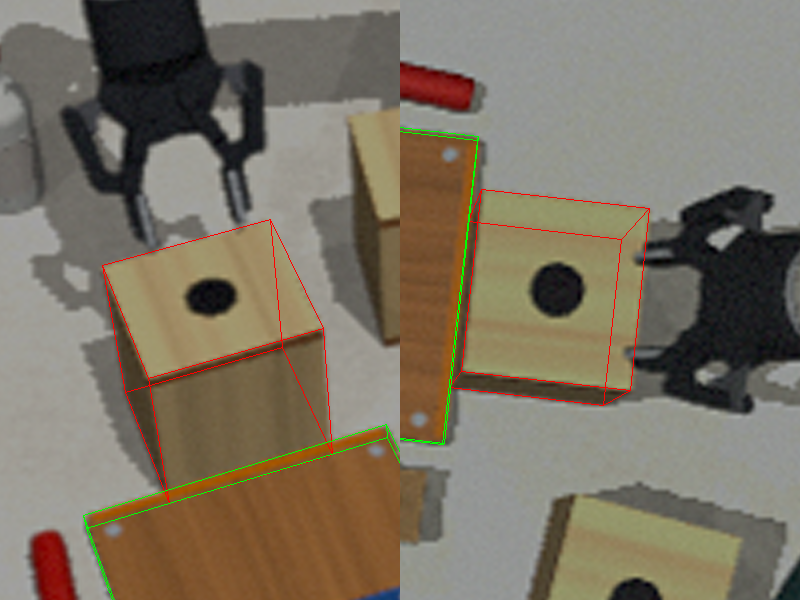

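The box is still upright and flush. The half-open fingertips sit about 25 mm above the TCP and are level with the box's top edge, so I'll back off and lower the hand to bring the tip contact to about 104 mm.

servo_tool([
  [-0.005,-0.045,0,0,0,0,0.35],
  [-0.0105,-0.095,0,0,0,0,0.35],
  [-0.0105,-0.095,-0.09,0,0,0,0.35],
  [-0.0105,-0.095,-0.18,0,0,0,0.35],
  [-0.0105,-0.095,-0.18,0,0,0,0.35],
  [-0.008,-0.075,-0.18,0,0,0,0.35],
  [-0.007,-0.06,-0.18,0,0,0,0.35],
  [-0.007,-0.06,-0.18,0,0,0,0.35],
])

```text
time: 11.65
tool_pos: [0.525, -0.1715, 0.0788]
tcp_rot: [-2.037, -1.835, -0.552]
wrist_force: [-0.4, -1.3, -0.3]
width: 0.652
grip_force: 0.7
```

```bash
python3 look.py -.055
```

```text
11.65 [-0.1003  0.0149] 0.0788154795915389 F fwd/lat/z -1.3610413949806763 0.23382178926476632 -0.2922267554612155
top 2252 [-0.0551  0.0096] -0.0097 0.023
```

servo_tool([
  [0.002,0.018,0.006,0,0,0,0.35],
  [0.004,0.032,0.018,0,0,0,0.35],
  [0.005,0.044,0.03,0,0,0,0.35],
  [0.006,0.055,0.043,0,0,0,0.35],
  [0.0073,0.065,0.056,0,0,0,0.35],
])

```text
time: 12.35
tool_pos: [0.5261, -0.1621, 0.0876]
tcp_rot: [-2.038, -1.834, -0.552]
wrist_force: [-1.5, -3.6, -0.6]
width: 0.649
grip_force: 1.9
```

servo_tool([
  [0.002,0.02,0.019,0,0,0,0.35],
  [0.0045,0.04,0.036,0,0,0,0.35],
  [0.0068,0.061,0.054,0,0,0,0.35],
  [0.009,0.081,0.071,0,0,0,0.35],
  [0.0114,0.102,0.088,0,0,0,0.35],
  [0.0138,0.1233,0.105,0,0,0,0.35],
])

```text
time: 12.95
tool_pos: [0.528, -0.1422, 0.1029]
tcp_rot: [-2.036, -1.833, -0.553]
wrist_force: [0.1, -2.4, -1.4]
width: 0.65
grip_force: 1.0
```

servo_tool([
  [0.0025,0.022,0.014,0,0,0,0.35],
  [0.005,0.044,0.028,0,0,0,0.35],
  [0.0075,0.067,0.042,0,0,0,0.35],
  [0.01,0.09,0.054,0,0,0,0.35],
  [0.0126,0.114,0.066,0,0,0,0.35],
  [0.0154,0.138,0.078,0,0,0,0.35],
])

```text
time: 13.55
tool_pos: [0.5304, -0.1218, 0.1147]
tcp_rot: [-2.037, -1.833, -0.553]
wrist_force: [0.6, -1.2, -0.7]
width: 0.647
grip_force: 0.7
```

servo_tool([
  [0.0027,0.024,0.01,0,0,0,0.35],
  [0.0053,0.048,0.019,0,0,0,0.35],
  [0.008,0.072,0.028,0,0,0,0.35],
  [0.0107,0.096,0.036,0,0,0,0.35],
  [0.0134,0.12,0.043,0,0,0,0.35],
  [0.0162,0.145,0.05,0,0,0,0.35],
  [0.019,0.17,0.055,0,0,0,0.35],
])

```text
time: 14.25
tool_pos: [0.5332, -0.0963, 0.1229]
tcp_rot: [-2.037, -1.833, -0.553]
wrist_force: [-0.4, -0.9, 0.7]
width: 0.649
grip_force: 0.4
```

servo_tool([
  [0.0027,0.024,0.005,0,0,0,0.35],
  [0.0053,0.048,0.01,0,0,0,0.35],
  [0.008,0.072,0.014,0,0,0,0.35],
  [0.0107,0.096,0.016,0,0,0,0.35],
  [0.0134,0.12,0.016,0,0,0,0.35],
  [0.0134,0.12,0.06,0,0,0,0.35],
  [0.0134,0.12,0.15,0,0,0,0.35],
])

```text
time: 14.95
tool_pos: [0.5343, -0.078, 0.1449]
tcp_rot: [-2.035, -1.831, -0.551]
wrist_force: [0.2, 0.3, 0.5]
width: 0.646
grip_force: 0.0
```

```bash
python3 - <<'E'
from h import *
s=bot.read_state();print(s['time'],toB(s['tool_pos']).round(4),s['tool_pos'],s['wrist_force'])
LY=((-.065,-.06,.015),(.065,.06,.125))
bot.read_camera("side");bot.read_camera("top")
out=[]
for n in("side","top"):
    m=pick("box",n,proj(n,toW((.06,.01),.09))[0]);p=None
    if m is not None:
        p,f=fit([(n,m)],*LY,[*toW((.06,.01),0)[:2],BY]);print(n,m.sum(),toB(p).round(4),round(p[2]-BY,4),round(f,3))
    im=cv2.resize(bot.read_camera(n),None,fx=4,fy=4,interpolation=cv2.INTER_CUBIC)
    u,v=(proj(n,toW((.03,.01),.09))[0]*4).astype(int);out.append(im[max(v-300,0):max(v-300,0)+600,u-200:u+200])
save("p5.png",np.hstack(out))
E
```

```text
14.95 [-0.0064  0.0161] [ 0.53427169 -0.07802979  0.1449415 ] [0.19321317 0.30739127 0.45216185]
side 2140 [-0.0396  0.013 ] 0.0025 0.469
top 2197 [0.0068 0.0066] -0.0387 0.189
```

View pics/p5.png

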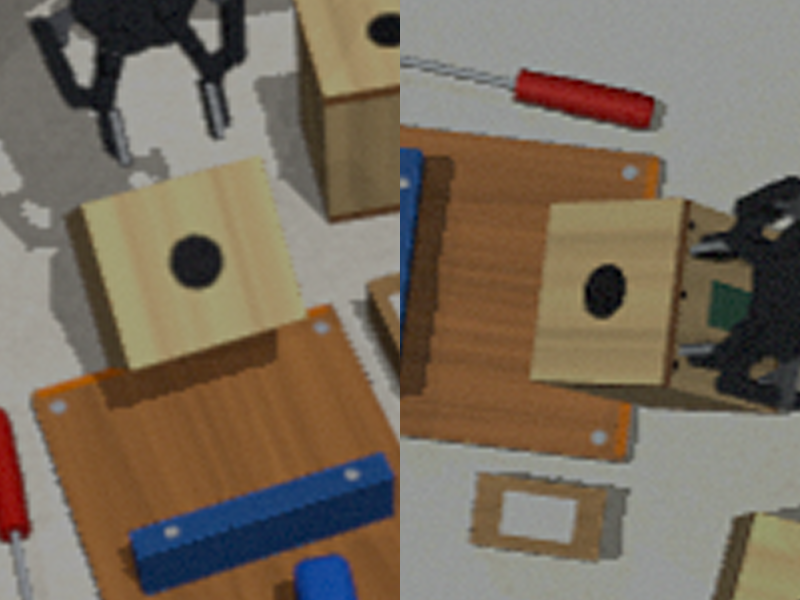

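The box is mid-tip at roughly 40° and the hand has lifted clear. I'll check whether it is still moving.

```bash
python3 - <<'E'
from h import *
a=bot.read_camera("top").astype(int)
for i in range(4):
    b=bot.read_camera("top").astype(int);print(bot.read_state()['time'],np.abs(b-a)[100:300,230:420].mean());a=b
im=cv2.resize(a.astype(np.uint8),None,fx=3,fy=3);u,v=(proj("top",toW((.03,.01),.09))[0]*3).astype(int)
save("p6.png",im[v-200:v+200,u-200:u+200])
E
```

```text
15.35 2.427859649122807
15.4 2.4539473684210527
15.45 2.370938596491228
15.5 2.38490350877193
```

View pics/p6.png

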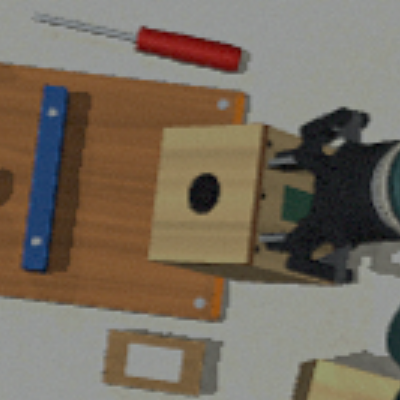

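The box is at rest, leaning on its foot and the edge at about 40° with the hand off it. I'll lower the hand back onto the face and push it over, past about 57°.

servo_tool([
  [-0.005,-0.04,0,0,0,0,0.35],
  [-0.009,-0.08,0,0,0,0,0.35],
  [-0.009,-0.08,-0.07,0,0,0,0.35],
  [-0.009,-0.08,-0.13,0,0,0,0.35],
  [-0.007,-0.06,-0.13,0,0,0,0.35],
  [-0.0045,-0.04,-0.13,0,0,0,0.35],
  [-0.002,-0.02,-0.13,0,0,0,0.35],
  [0,0,-0.128,0,0,0,0.35],
])

```text
time: 16.3
tool_pos: [0.5355, -0.0783, 0.1264]
tcp_rot: [-2.037, -1.834, -0.553]
wrist_force: [0.0, -0.5, 1.3]
width: 0.651
grip_force: 0.0
```

servo_tool([
  [0.002,0.02,0,0,0,0,0.35],
  [0.0045,0.04,0,0,0,0,0.35],
  [0.0067,0.06,0,0,0,0,0.35],
  [0.009,0.08,-0.002,0,0,0,0.35],
])

```text
time: 16.7
tool_pos: [0.5367, -0.0665, 0.126]
tcp_rot: [-2.037, -1.834, -0.553]
wrist_force: [0.4, -0.2, 0.3]
width: 0.65
grip_force: 0.0
```

servo_tool([
  [0.002,0.02,-0.004,0,0,0,0.35],
  [0.0045,0.04,-0.008,0,0,0,0.35],
  [0.0067,0.06,-0.013,0,0,0,0.35],
  [0.0067,0.06,-0.013,0,0,0,0.35],
])

```text
time: 17.1
tool_pos: [0.5374, -0.0572, 0.1236]
tcp_rot: [-2.036, -1.833, -0.552]
wrist_force: [0.0, -0.6, -1.0]
width: 0.646
grip_force: 0.0
```

```bash
python3 - <<'E'
from h import *
s=bot.read_state();print(s['time'],toB(s['tool_pos']).round(4),s['tool_pos'],s['wrist_force'],s['grip_force'])
im=np.hstack([cv2.resize(bot.read_camera(n),None,fx=3,fy=3)[v-200:v+200,u-200:u+200] for n in("side","top") for u,v in[(proj(n,toW((.03,.01),.09))[0]*3).astype(int)]])
save("p7.png",im)
E
```

```text
17.1 [0.0146 0.0154] [ 0.53736291 -0.05722795  0.12364382] [ 0.04544841 -0.62821007 -1.00718039] 0.0
```

View pics/p7.png

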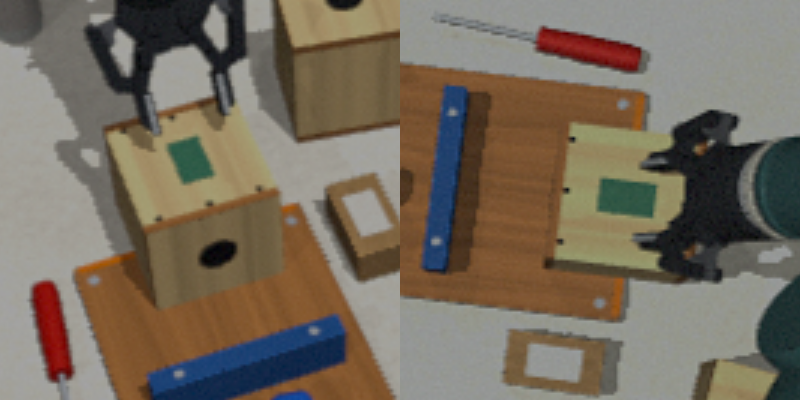

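The box is now lying on the board with its green tag and pilot holes up, centred near crop pixel (625,195) in the top view. I'll back the hand off, tilt it a further 10°, narrow the fingers and lower behind the foot end.

servo_tool([
  [0,0,0.1,0,0,0,0.35],
  [-0.034,-0.3,0.2,0,0,0,0.7],
  [-0.067,-0.6,0.2,0.028,-0.003,0,0.7],
  [-0.097,-0.862,0.2,0.055,-0.006,0,0.7],
  [-0.097,-0.862,-0.1,0.055,-0.006,0,0.7],
  [-0.097,-0.862,-0.4,0.055,-0.006,0,0.7],
  [-0.097,-0.862,-0.547,0.055,-0.006,0,0.7],
  [-0.097,-0.862,-0.547,0.055,-0.006,0,0.7],
  [-0.097,-0.862,-0.547,0.055,-0.006,0,0.7],
])

```text
time: 18.1
tool_pos: [0.5236, -0.1873, 0.0429]
tcp_rot: [-1.924, -1.731, -0.708]
wrist_force: [0.6, 0.4, 1.6]
width: 0.301
grip_force: 0.0
```

```bash
cat > look2.py <<'E'
from h import *
import sys
x0=float(sys.argv[1])
s=bot.read_state();print(s['time'],toB(s['tool_pos']).round(4),s['tool_pos'],s['wrist_force'].round(2),turn(40))
LY=((-.065,-.06,.015),(.065,.06,.125))
bot.read_camera("side");bot.read_camera("top")
for n in("side","top"):
    m=pick("box",n,proj(n,toW((x0,.01),.12))[0]);
    if m is not None:
        p,f=fit([(n,m)],*LY,[*toW((x0,.01),0)[:2],BY]);print(n,m.sum(),toB(p).round(4),round(p[2]-BY,4),round(f,3))
E
python3 look2.py .035
```

```text
18.1 [-0.1162  0.0146] [ 0.52357806 -0.1873415   0.04289708] [0.58 0.42 1.57] [-0.0004  0.0017 -0.0014]
side 3148 [0.0124 0.0081] -0.0095 0.019
top 2454 [0.0124 0.0097] -0.0058 0.023
```

servo_tool([
  [0.035,0.06,0,0,0,0,0.7],
  [0.046,0.12,0,0,0,0,0.7],
  [0.053,0.18,0,0,0,0,0.7],
  [0.06,0.24,0,0,0,0,0.7],
  [0.067,0.3,0,0,0,0,0.7],
  [0.073,0.35,0,0,0,0,0.7],
  [0.075,0.375,0,0,0,0,0.7],
  [0.078,0.4,0,0,0,0,0.7],
  [0.081,0.425,0,0,0,0,0.7],
  [0.084,0.45,0,0,0,0,0.7],
  [0.087,0.475,0,0,0,0,0.7],
  [0.09,0.5,0,0,0,0,0.7],
])

```text
time: 19.5
tool_pos: [0.5366, -0.1119, 0.0418]
tcp_rot: [-1.924, -1.731, -0.707]
wrist_force: [0.0, -0.3, -0.1]
width: 0.298
grip_force: 0.0
```

```bash
python3 look2.py .03
```

```text
19.5 [-0.0398  0.01  ] [ 0.53660361 -0.11189627  0.04181748] [ 0.04 -0.26 -0.12] [-0.0003  0.0016 -0.0014]
side 3157 [0.0127 0.0081] -0.0034 0.02
top 2476 [0.0117 0.0091] -0.011 0.023
```

servo_tool([
  [0.004,0.033,0,0,0,0,0.7],
  [0.008,0.066,0,0,0,0,0.7],
  [0.012,0.1,0,0,0,0,0.7],
  [0.015,0.133,0,0,0,0,0.7],
  [0.018,0.166,0,0,0,0,0.7],
  [0.022,0.2,0,0,0,0,0.7],
  [0.026,0.232,0,0,0,0,0.7],
  [0.03,0.265,0,0,0,0,0.7],
  [0.033,0.3,0,0,0,0,0.7],
  [0.037,0.332,0,0,0,0,0.7],
  [0.041,0.365,0,0,0,0,0.7],
  [0.044,0.4,0,0,0,0,0.7],
])

```text
time: 20.9
tool_pos: [0.5432, -0.0516, 0.0418]
tcp_rot: [-1.924, -1.731, -0.707]
wrist_force: [-0.2, -2.7, -0.1]
width: 0.304
grip_force: 1.2
```

```bash
python3 look2.py .06
```

```text
20.9 [0.0209 0.0102] [ 0.54318641 -0.0516225   0.04179816] [-0.19 -2.66 -0.09] [-0.0003  0.0016 -0.0015]
side 3316 [0.07   0.0089] -0.0001 0.021
top 2479 [0.073  0.0104] 0.001 0.024
```

servo_tool([
  [0.004,0.033,0,0,0,0,0.7],
  [0.008,0.066,0,0,0,0,0.7],
  [0.012,0.1,0,0,0,0,0.7],
  [0.015,0.126,0,0,0,0,0.7],
  [0.016,0.14,0,0,0,0,0.7],
  [0.017,0.15,0,0,0,0,0.7],
  [0.018,0.16,0,0,0,0,0.7],
  [0.018,0.166,0,0,0,0,0.7],
  [0.018,0.166,0,0,0,0,0.7],
])

```text
time: 22.0
tool_pos: [0.5459, -0.027, 0.0419]
tcp_rot: [-1.924, -1.731, -0.707]
wrist_force: [-0.2, -1.5, 0.3]
width: 0.298
grip_force: 0.8
```

servo_tool([
  [0.0004,0.0035,0,0,0,0,0.7],
  [0.0008,0.007,0,0,0,0,0.7],
  [0.0008,0.007,0,0,0,0,0.7],
])

```text
time: 22.3
tool_pos: [0.546, -0.0261, 0.0419]
tcp_rot: [-1.924, -1.731, -0.707]
wrist_force: [0.2, -2.8, 0.7]
width: 0.302
grip_force: 1.3
```

```bash
python3 look2.py .09
```

```text
22.3 [0.0465 0.0102] [ 0.54600872 -0.02611476  0.04185967] [ 0.19 -2.77  0.68] [-0.0003  0.0016 -0.0014]
side 2848 [0.0887 0.0104] -0.0224 0.179
top 2451 [0.0973 0.0102] 0.0028 0.023
```

servo_tool([
  [0.0004,0.0035,0,0,0,0,0.7],
  [0.0008,0.007,0,0,0,0,0.7],
  [0.0012,0.011,0,0,0,0,0.7],
  [0.0012,0.011,0,0,0,0,0.7],
])

```text
time: 22.9
tool_pos: [0.5461, -0.0243, 0.0419]
tcp_rot: [-1.924, -1.731, -0.707]
wrist_force: [-0.1, -3.6, 0.0]
width: 0.301
grip_force: 1.3
```

servo_tool([
  [0.0004,0.0035,0,0,0,0,0.7],
  [0.0008,0.007,0,0,0,0,0.7],
  [0.0008,0.007,0,0,0,0,0.7],
])

```text
time: 23.2
tool_pos: [0.5462, -0.0236, 0.0418]
tcp_rot: [-1.924, -1.732, -0.706]
wrist_force: [-1.3, -3.9, 1.8]
width: 0.303
grip_force: 2.2
```

servo_tool([
  [0.0004,0.0035,0,0,0,0,0.7],
  [0.0004,0.0035,0,0,0,0,0.7],
])

```text
time: 23.4
tool_pos: [0.5463, -0.0236, 0.0418]
tcp_rot: [-1.925, -1.732, -0.706]
wrist_force: [-1.3, -6.5, 2.0]
width: 0.298
grip_force: 3.3
```

servo_tool([
  [0.0003,0.0025,0,0,0,0,0.7],
  [0.0003,0.0025,0,0,0,0,0.7],
])

```text
time: 23.6
tool_pos: [0.5463, -0.0236, 0.0418]
tcp_rot: [-1.925, -1.733, -0.705]
wrist_force: [-1.5, -8.2, 3.0]
width: 0.297
grip_force: 4.0
```

servo_tool([
  [0.0003,0.0025,0,0,0,0,0.7],
  [0.0003,0.0025,0,0,0,0,0.7],
])

```text
time: 23.8
tool_pos: [0.5463, -0.0236, 0.0418]
tcp_rot: [-1.925, -1.733, -0.705]
wrist_force: [-3.1, -8.7, 3.4]
width: 0.301
grip_force: 4.7
```

servo_tool([
  [0.0003,0.003,0,0,0,0,0.7],
  [0.0003,0.003,0,0,0,0,0.7],
  [0.0003,0.003,0,0,0,0,0.7],
  [0.0003,0.003,0,0,0,0,0.7],
  [0.0003,0.003,0,0,0,0,0.7],
  [0.0003,0.003,0,0,0,0,0.7],
  [0.0003,0.003,0,0,0,0,0.7],
])

```text
time: 24.5
tool_pos: [0.5463, -0.0235, 0.0418]
tcp_rot: [-1.926, -1.734, -0.705]
wrist_force: [-3.1, -11.4, 4.9]
width: 0.295
grip_force: 5.5
```

```bash
python3 look2.py .098; python3 -c "
from h import *
s=bot.read_state();print(s['wrist_force'],s['torque'])"
```

```text
24.5 [0.0492 0.0102] [ 0.54630875 -0.02349592  0.04177446] [ -3.08 -11.41   4.93] [ 0.0006  0.0017 -0.0016]
side 2852 [0.0966 0.0094] -0.0017 0.189
top 2374 [0.0996 0.0104] -0.0073 0.043
[ -3.49111499 -10.44299353   3.49248827] [-1.15756091  0.50028677  0.25260638]
```

About 11 N was held for over 0.7 s, with the box at x ≈ 0.0996 and square. Now I'll release slowly and back away.

servo_tool([
  [-0.001,-0.01,0,0,0,0,0.7],
  [-0.002,-0.02,0,0,0,0,0.7],
  [-0.004,-0.04,0,0,0,0,0.7],
  [-0.008,-0.07,0,0,0,0,0.7],
  [-0.02,-0.2,0,0,0,0,0.7],
  [-0.05,-0.45,0,0,0,0,0.7],
  [-0.05,-0.45,0.3,0,0,0,0.7],
  [-0.05,-0.45,0.6,0,0,0,0.7],
  [-0.05,-0.45,0.6,0,0,0,0.7],
  [-0.05,-0.45,0.6,0,0,0,0.7],
])

```text
time: 25.7
tool_pos: [0.5398, -0.0911, 0.133]
tcp_rot: [-1.926, -1.734, -0.708]
wrist_force: [-0.2, 0.4, -0.2]
width: 0.296
grip_force: 0.0
```

```bash
python3 look2.py .098; python3 - <<'E'
from h import *
save("p8.png",np.hstack([cv2.resize(bot.read_camera(n),None,fx=3,fy=3)[max(v-200,0):max(v-200,0)+400,u-200:u+200] for n in("side","top") for u,v in[(proj(n,toW((.1,.01),.09))[0]*3).astype(int)]]))
E
```

```text
25.7 [-0.0187  0.0091] [ 0.53984671 -0.09108627  0.13297761] [-0.15  0.35 -0.18] [ 0.0005  0.0025 -0.0013]
side 2983 [0.0958 0.0093] 0.0164 0.156
top 2529 [0.0999 0.0091] 0.0109 0.033
```

View pics/p8.png

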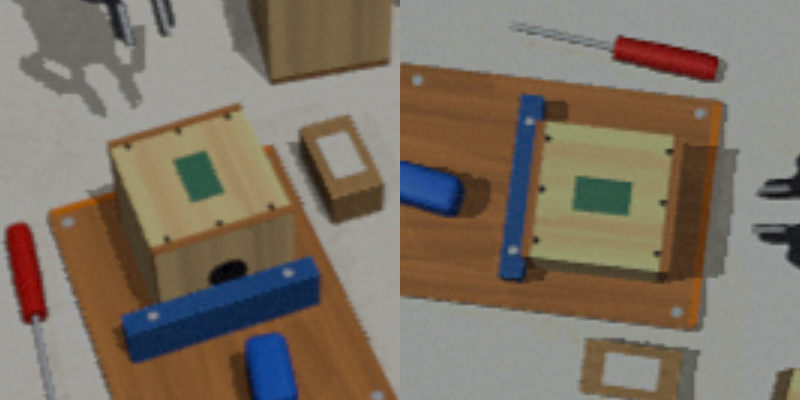

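The box lies pilot holes up at crop pixel (605,195), flush against the blue fence (525,190). The hand is clear at the right, and nothing else has moved.

```bash
python3 -c "
from h import *
print(bot.finish_job())"
```

```text
the job is handed in; nothing more can be done
None
```

The job is handed in at about 26 s: the box lies pilot holes up and, by the top camera, flush against the blue fence, after an 11 N press held for over half a second; the hand is clear and nothing nearby looked disturbed in the last picture.

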